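# Return stray stock to the dispensary tray

## Task

Four strays on the counter belong back in the grey stock tray: the brown syrup bottle, the dropper bottle, the carton and the white tablet bottle. Stand each upright on the floor of the free front half of the clear bin that already holds its own kind, setting it down rather than dropping it. The wide brown jar and the small brown bottle with the plain white cap have no bin in this tray, so leave them standing where they are.

Things in the scene. Friction and masses are not known exactly. Their poses are not given: they have to be found in the camera images.
- syrup: stray: tall amber glass syrup bottle, loose, standing on the counter. Round body 44 mm diameter, straight from 0 to 74 mm height with a paper label, sloping shoulder, white screw cap 29 mm diameter, total height 108 mm, about 170 g. Origin at the centre of its underside, z axis up along the bottle.
- dropper: stray: small amber glass dropper bottle with white collar and black rubber bulb, loose, standing. Round body 34 mm diameter, straight-sided from 0 to 56 mm height; collar 23 mm diameter from 64 to 78 mm, bulb 14 mm diameter up to the total height of 104 mm, about 70 g. Origin at the centre of its underside, z axis up.
- carton: stray: white medicine carton with a grey band near its foot, loose, standing on its end: 50 mm along its x axis, 32 mm along its y axis, 92 mm high, about 60 g. Origin at the centre of its underside, z axis up.
- tablets: stray: white plastic tablet bottle, loose, standing. Round body 42 mm diameter, straight-sided from 0 to 60 mm height, ribbed white screw cap 37 mm diameter from 66 to 86 mm (the total height), about 90 g. Origin at the centre of its underside, z axis up.
- jar: look-alike, to be left alone: squat amber glass jar with a wide white cap, loose, standing. 46 mm diameter, cap 45 mm diameter, total height 70 mm. Origin at the centre of its underside, z axis up.
- small: look-alike, to be left alone: small amber glass bottle with a plain white screw cap (no bulb), loose, standing. 34 mm diameter, cap 25 mm diameter, total height 82 mm. Origin at the centre of its underside, z axis up.
- bin_syrup: immovable clear bin with one tall amber syrup bottle (108 mm high, 44 mm wide, at x=+38 mm). All four bins are alike: 130 (x) x 84 (y) x 36 mm high, 3 mm walls and floor, open top; origin under the centre, 4 mm above the counter; x points from front (white card) to back. Stock stands fixed at the back; the front is free over x -62..+15 mm, inner width 78 mm.
- bin_dropper: immovable bin, size and axes as bin_syrup, with two dropper bottles at the back (104 mm high, 34 mm wide, at x=+42, y=-18.5 and +18.5 mm). The four bins stand side by side at 88 mm pitch along y, in any order, in a fixed grey tray 364 mm long with a rim 24 mm high; the bins' rims are 40 mm above the counter.
- bin_carton: immovable bin, size and axes as bin_syrup, with one white carton standing across the back (92 mm high, 32 mm along x, 50 mm along y, at x=+43.5 mm). The middle of each bin's free front half is near x=-25 mm, y=0.
- bin_tablets: immovable bin, size and axes as bin_syrup, with one white tablet bottle at the back (86 mm high, 42 mm wide, at x=+39 mm).
Things that resemble listed ones, but are neither listed nor needed, are in the scene too. Leave any blue or pink look-alike of the carton alone.

How it is judged:
By the outcome, as a careful person would: the job done as asked, in the order asked, and still so for the second after the job is handed in, with the robot touching nothing.
It also fails if it takes over 120 s, if anything falls off the work surface, if the arm or the gripper's body presses on something with over 40 N, if the wrist force passes 120 N, or if a joint passes its speed limit or range.

## Robot

A 6-joint arm with a two-finger parallel gripper is mounted at the origin on the work surface. World frame = base frame: x ahead of the robot, y to its left, z up, the work surface at z = 0. Lengths are in m, angles in degrees, forces in N, time in s.
With the tool pointing down it reaches from about 0.35 to 0.975 m from the base axis. Payload 7.1 kg.
Tool frame: the origin (TCP) lies midway between the tips of the shut fingers; the grasp point (between the pads) lies 19 mm behind it (robot.grip_depth is the distance from the TCP to the grasp point, in m); z points along the fingers, y is the line along which they close (so a half turn about z gives the same grasp; the last joint's range is limited). The gripper opens to 88 mm and grips with 3 to 60 N. Pads are 20 mm wide; open, the fingers measure 115 mm over their backs; the gripper's body (75 mm by 178 mm) begins 61 mm behind the grasp point.
Start: joints at [-71.62, 24.242, 93.386, -0, 62.372, -1.089], TCP at [0.208, -0.589, 0.223] pointing down, gripper open.
Joint ranges: [-172.04, 172.04], [-51.8, 120.97], [4.93, 147.93], [-75.15, 255.16], [6.16, 154.13], [-145.62, 145.62]. Speed limits (degrees/s): [136.94, 136.94, 172.46, 180, 180, 180].

## Interface

Orientations are given as a 3x3 rotation matrix whose columns are the frame's x, y, z axes.
In Python, from rig import robot gives the robot as it stands. The module is installed in compiled form; this text tells all that it offers.
- The arm moves only by the tool servo_tool, never from a script. Its argument "commands" is text: rows parted by semicolons, each of 7 numbers parted by spaces: the shift along the tool's x, y, z in cm, then the turn, a rotation vector about the tool's x, y, z in rad, then the finger opening in cm, from 0 to 8.78. In form: dx dy dz wx wy wz claw; .... A call has 1 to 10 rows; each row shifts and turns the commanded pose from where the row before left it, along the tool's axes as they then stand; what a row does not reach is not made up. A row lasts 1/12 s, in which the tool goes at most 41.7 mm and 7.16 degrees, less where a joint would pass 70% of its speed; a pose out of reach is approached as far as the arm can. A call is refused whole if a number of a shift passes 4.17 or a number of a turn 0.125, either way. A call with a gripper value outside its range is refused whole. The fingers move at their own pace and stop on an object; "grip_force" is the grip in N (left out, the last holds). Time passes only in rows, so rows that do not move let the fingers close. It gives the time, the measured TCP pose, the force, the opening and the grip force at its end, in the units of the state.
- robot.sense(): the state, without advancing time (a new reading comes with each control period).
- robot.snapshot(name): name is "scene" or "top"; returns a dict with "image" (480x640x3 uint8, red, green, blue), "vertical_fov" (degrees; the focal length in pixels is half the picture's height over the tangent of half this angle, whatever the lens; pixels are square), "cx", "cy" (the principal point, pixels), "k1" (the pictures are not rectified: a ray, as slopes to the right and down, at radius r is drawn at 1 + k1 r^2 times it, then the intrinsics apply), "R" (3x3) and "t" (3): a world point X has camera coordinates R X + t. Camera axes: x right, y down, z forward; pixel columns grow to the right and rows downward; lengths in m; the calibration is good to about 2 mm. A picture is of the moment at which its call begins. There is no depth.
- robot.close_job(): hands the job in; it is judged then, once.
The state is a dict: "time": time; "joints": joint angles; "qd": joint speeds; "joint_efforts": joint torques, N m; "eef_pos": TCP position; "tool_rot": TCP orientation; "contact_force": force on the tool from outside, world axes, zero at the start; "ft_torque": the same for the moment, N m; "width": finger opening in m; "finger_force": force on a finger pad.
Only numpy, scipy, OpenCV 4.12 (cv2) and the standard library are available. Lean on these libraries where they do the work, as an engineer would, in place of code of your own. Each camera call takes 0.05 s, during which the arm holds its last target. There are 200 camera calls.

## Working session

There is one attempt and no reset: what is moved stays moved. The work goes in short steps, Python scripts to look and compute and a tool call to move; the robot and the scene stay as the last step left them, time stands still between calls to the robot, and variables do not carry over. Pictures are saved under pics/ and viewed, at most 14 in all, crops included, and the job is handed in when it is done.

Besides the shell and the picture viewer there is one more tool, called after ">>>" by a JSON object that holds its "op" and its "data". servo_tool: Moves the arm, as the interface text tells. Its arguments: {"type":"object","properties":{"commands":{"type":"string"},"grip_force":{"type":"number"}},"required":["commands"]}

```bash
mkdir -p pics
cat > h.py <<'E'
import numpy as np, cv2
from rig import robot
def cam(n):
    s=robot.snapshot(n); f=240/np.tan(np.radians(s["vertical_fov"])/2)
    s["K"]=np.array([[f,0,s["cx"]],[0,f,s["cy"]],[0,0,1.]]); s["D"]=np.array([s["k1"],0,0,0.]); s["R"]=np.array(s["R"]);s["t"]=np.array(s["t"])
    return s
def toworld(s,px,z):
    p=cv2.undistortPoints(np.array(px,float).reshape(-1,1,2),s["K"],s["D"]).reshape(-1,2)
    d=np.c_[p,np.ones(len(p))]@s["R"]; c=-s["R"].T@s["t"]
    z=np.broadcast_to(z,(len(p),)); return c+d*((z-c[2])/d[:,2])[:,None]
def topix(s,X):
    return cv2.projectPoints(np.array(X,float).reshape(-1,1,3),cv2.Rodrigues(s["R"])[0],s["t"],s["K"],s["D"])[0].reshape(-1,2)
def save(s,n): cv2.imwrite("pics/"+n,s["image"][:,:,::-1])
E
python3 - <<'E'
from h import *
for n in ("scene","top"):
    s=cam(n); save(s,n+"0.png"); print(n,s["K"][0],s["k1"],-s["R"].T@s["t"],s["R"].round(3).tolist())
print(robot.sense(), robot.grip_depth)
E
```

```text
scene [516.81273055   0.         307.49071267] 0.03453569084789754 [1.03499888 0.65938492 0.65904426] [[-0.813, 0.583, 0.015], [0.337, 0.491, -0.803], [-0.475, -0.647, -0.596]]
top [477.21366205   0.         325.65704081] -0.029611205019520637 [ 0.37131019 -0.01969886  1.07805809] [[0.002, -1.0, -0.009], [-0.986, -0.001, -0.166], [0.166, 0.01, -0.986]]
{'time': 0.1, 'joints': array([-7.16182104e+01,  2.42791354e+01,  9.34261719e+01,  2.22535208e-03,
        6.23709526e+01, -1.08944871e+00]), 'qd': array([-0.05021861, -0.11008621, -0.20866628, -0.00931029,  0.00168401,
        0.10590803]), 'joint_efforts': array([ 1.10083060e-03, -5.45608985e+01, -2.74325734e+01,  6.45272154e-02,
        1.87844055e-02, -3.03282638e-05]), 'eef_pos': array([ 0.20820574, -0.58878439,  0.22199546]), 'tool_rot': array([[ 9.42814962e-01,  3.33316364e-01, -3.87068495e-04],
       [ 3.33316583e-01, -9.42814103e-01,  1.27392693e-03],
       [ 5.96870575e-05, -1.33009372e-03, -9.99999114e-01]]), 'contact_force': array([ 0.09527195, -0.51830734, -0.69197018]), 'ft_torque': array([-0.01484339,  0.01129126, -0.02096597]), 'finger_force': 0.0, 'width': 0.08779579452444634} 0.0187
```

View pics/scene0.png

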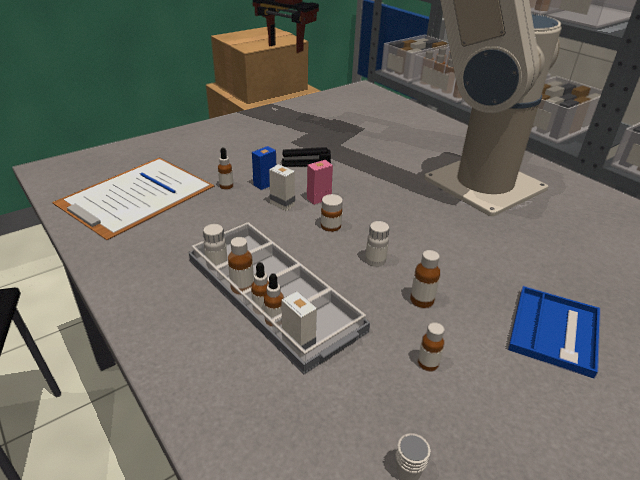

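View pics/top0.png

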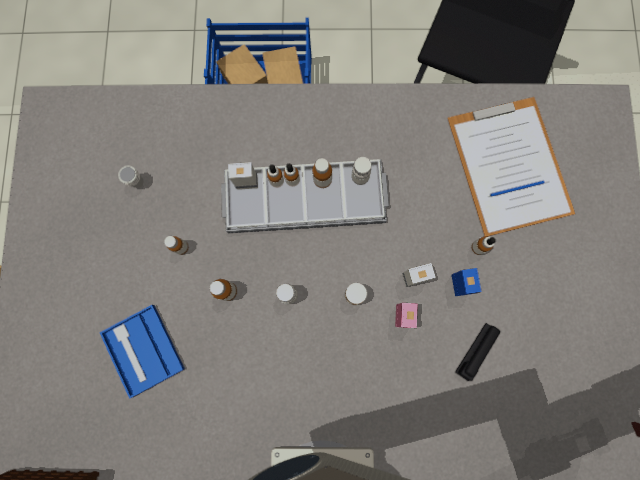

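Top view candidates:
- Syrup: tall bottle at (222,290), versus the small bottle at (176,244) and the jar at (356,293).
- Dropper: black-bulbed bottle at (484,244).
- Carton: white one at (420,274), versus blue at (466,282) and pink at (407,315).
- Tablets: (286,293), which is a white body at scene (377,243). The jar's body is brown at scene (331,212), and there is a tin at (130,176).
- Bins from left to right: carton, dropper, syrup, tablets.

I'll check these choices in one close crop.

Run:
```python
import cv2,numpy as np
t=cv2.imread("pics/top0.png"); s=cv2.imread("pics/scene0.png")
def c(im,x,y,w,h,k): return cv2.resize(im[y:y+h,x:x+w],None,fx=k,fy=k,interpolation=cv2.INTER_CUBIC)
# 200x200 tiles: 50 px at 4x
a=np.hstack([c(t,200,265,50,50,4),c(t,460,220,50,50,4),c(t,397,250,50,50,4),c(t,262,270,50,50,4)])
b=np.hstack([c(s,395,245,66,66,200/66),c(s,200,145,50,50,4),c(s,257,160,50,50,4),c(s,352,218,50,50,4)])
d=cv2.resize(t[150:238,215:395],(409,200),interpolation=cv2.INTER_CUBIC)
b=cv2.resize(b,(800,200))
d=np.hstack([d,np.zeros((200,391,3),np.uint8)])
cv2.imwrite("pics/crop1.png",np.vstack([a,b,d]))
```

```text
(no output)
```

View pics/crop1.png

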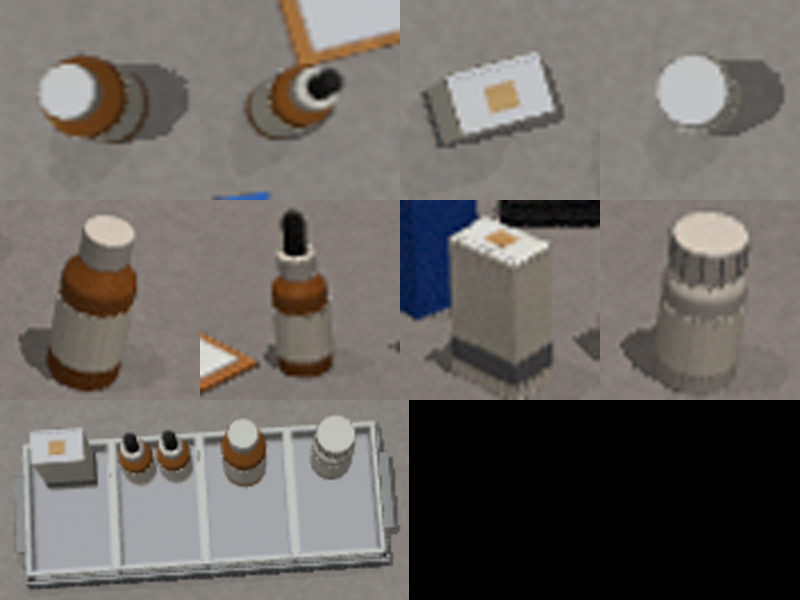

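```bash
cat > m.py <<'E'
from h import *
from scipy.optimize import least_squares
S=cam("scene");T=cam("top")
tp=dict(syrup=(216.8,288,.108),dropper=(491.2,240.5,.102),carton=(397+102/4,250+95/4,.092),tablets=(285.2,292.7,.086))
sc=dict(syrup=(430.6,255.6),dropper=(223.2,148.5),carton=(282.5,170.2),tablets=(379.7,226.2))
for k,(u,v,z) in tp.items():
    print(k,toworld(T,[(u,v)],z)[0,:2].round(4),toworld(S,[sc[k]],z)[0,:2].round(4))
c=np.array([(447,78),(535,53),(556,113),(467,135)],float); c=np.c_[397+(c[:,0]-400)/4,250+c[:,1]/4]
w=toworld(T,c,.092)[:,:2]; print(w.round(4).tolist(),[np.degrees(np.arctan2(*(w[i]-w[j])[::-1])).round(1) for i,j in((0,1),(3,2),(0,3),(1,2))], w.mean(0))
M=np.array([(.038,-.044,.115),(.039,-.132,.093),(.042,.0625,.109),(.042,.0255,.109),(.0435,.132,.099)])
P=np.array([(243,33),(335,33),(131,40),(170,38),(57,47)])/2.272+[215,150]
W=toworld(T,P,M[:,2])[:,:2]
def f(p): 
    c,s=np.cos(p[2]),np.sin(p[2]); return (p[:2]+M[:,:2]@np.array([[c,s],[-s,c]])-W).ravel()
r=least_squares(f,[.6,0,0]); print(r.x,np.degrees(r.x[2]),(r.fun*1000).round(1))
x,y,a=r.x;ca,sa=np.cos(a),np.sin(a)
for n,b in zip("carton dropper syrup tablets".split(),(.132,.044,-.044,-.132)):
    q=lambda px,py:(x+ca*px-sa*(py+b),y+sa*px+ca*(py+b))
    print(n,np.round(q(-.025,0),4))
img=[s["image"][:,:,::-1].copy() for s in (T,S)]
for b in (.132,.044,-.044,-.132):
    R=[(x+ca*px-sa*(py+b),y+sa*px+ca*(py+b),.04) for px,py in((-.065,-.042),(.065,-.042),(.065,.042),(-.065,.042))]
    for s,im in zip((T,S),img): cv2.polylines(im,[np.round(topix(s,R)*16).astype(int)],True,(0,0,255),1,shift=4)
cv2.imwrite("pics/fit.png",np.hstack([cv2.resize(img[0][140:245,210:400],(400,221)),cv2.resize(img[1][210:370,180:380],(400,320))[:221]]) if 0 else np.vstack([cv2.resize(img[0][140:245,210:400],(500,276)),cv2.resize(img[1][210:370,180:380],(500,320)[:2])[:320]]))
E
python3 m.py
```

```text
syrup [0.4408 0.2112] [0.4466 0.2181]
dropper [ 0.5405 -0.354 ] [ 0.5438 -0.3515]
carton [ 0.4722 -0.211 ] [ 0.4759 -0.2015]
tablets [0.433  0.0735] [0.4366 0.08  ]
[[0.481, -0.1827], [0.4941, -0.2288], [0.4628, -0.2386], [0.4514, -0.1923]] [np.float64(105.9), np.float64(103.8), np.float64(17.9), np.float64(17.5)] [ 0.47232979 -0.21060541]
[0.6586424  0.03818482 0.07744678] 4.43737378380284 [-0.4 -0.5 -0.1 -1.4 -0.   1.3  1.   0.9 -0.5 -0.3]
carton [0.6235 0.1679]
dropper [0.6303 0.0801]
syrup [ 0.6371 -0.0076]
tablets [ 0.6439 -0.0954]
```

View pics/fit.png

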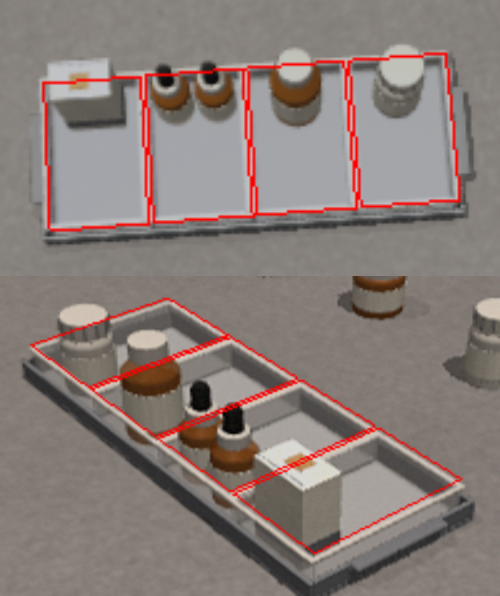

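The overlay shows the tray fit is within a few mm in both views. The close crop confirms all four choices. Next is a helper that works out tool-frame distances.

```bash
cat > plan.py <<'E'
# usage: plan.py x y z(TCP) yaw_deg(of tool x) : rows to go there in a straight line
import sys; from h import *
from scipy.spatial.transform import Rotation as Ro
x,y,z,yaw=map(float,sys.argv[1:5]); s=robot.sense(); p=s["eef_pos"]; R=s["tool_rot"]
c,n=np.cos(np.radians(yaw)),np.sin(np.radians(yaw)); G=np.array([[c,n,0],[n,-c,0],[0,0,-1]])
rv=Ro.from_matrix(R.T@G).as_rotvec(); d=np.array([x,y,z])-p
N=int(max(np.ceil(np.linalg.norm(d)/.038),np.ceil(np.abs(rv).max()/.12),1)); 
print("N",N,"time",round(s["time"],1),"pos",p.round(4),"w",round(s["width"],4),"d",d.round(4))
for i in range(N):
    print((R.T@d/N*100).round(2),(rv/N).round(3)); R=R@Ro.from_rotvec(rv/N).as_matrix()
    if np.abs(rv).max()<.04: break
E
python3 plan.py .46 -.25 .22 50
```

```text
N 12 time 0.2 pos [ 0.2082 -0.5889  0.2222] w 0.0877 d [ 0.2518  0.3389 -0.0022]
[ 2.92 -1.96  0.02] [-0.    -0.    -0.044]
[ 3.   -1.83  0.02] [-0.    -0.    -0.044]
[ 3.08 -1.7   0.02] [-0.    -0.    -0.044]
[ 3.15 -1.56  0.02] [-0.    -0.    -0.044]
[ 3.22 -1.42  0.02] [-0.    -0.    -0.044]
[ 3.28 -1.27  0.02] [-0.    -0.    -0.044]
[ 3.33 -1.13  0.02] [-0.    -0.    -0.044]
[ 3.38 -0.98  0.02] [-0.    -0.    -0.044]
[ 3.42 -0.83  0.02] [-0.    -0.    -0.044]
[ 3.45 -0.67  0.02] [-0.    -0.    -0.044]
[ 3.48 -0.52  0.02] [-0.    -0.    -0.044]
[ 3.5  -0.36  0.02] [-0.    -0.    -0.044]
```

>>> {"op": "servo_tool", "data": {"commands": "2.9 -2 0 0 0 -0.044 8.7;3 -1.8 0 0 0 -0.044 8.7;3.1 -1.7 0 0 0 -0.044 8.7;3.15 -1.6 0 0 0 -0.044 8.7;3.2 -1.4 0 0 0 -0.044 8.7;3.3 -1.3 0 0 0 -0.044 8.7;3.3 -1.1 0 0 0 -0.044 8.7;3.4 -1 0 0 0 -0.044 8.7;3.4 -0.8 0 0 0 -0.044 8.7;3.45 -0.7 0 0 0 -0.044 8.7", "grip_force": 20}}

```text
time: 1.03
eef_pos: [0.4187, -0.3054, 0.2227]
tool_rot: [[0.71, 0.705, 0.0], [0.705, -0.71, -0.0], [0.0, 0.0, -1.0]]
contact_force: [0.8, 0.3, -1.0]
width: 0.087
finger_force: 0.0
```

```bash
python3 plan.py .443 .214 .22 94
```

```text
N 14 time 1.0 pos [ 0.4187 -0.3054  0.2227] w 0.087 d [ 0.0243  0.5194 -0.0027]
[ 2.74 -2.51  0.02] [ 0.     0.    -0.061]
[ 2.89 -2.34  0.02] [ 0.     0.    -0.061]
[ 3.02 -2.16  0.02] [ 0.     0.    -0.061]
[ 3.15 -1.97  0.02] [ 0.     0.    -0.061]
[ 3.27 -1.77  0.02] [ 0.     0.    -0.061]
[ 3.37 -1.57  0.02] [ 0.     0.    -0.061]
[ 3.46 -1.36  0.02] [ 0.     0.    -0.061]
[ 3.53 -1.14  0.02] [ 0.     0.    -0.061]
[ 3.6  -0.92  0.02] [ 0.     0.    -0.061]
[ 3.65 -0.7   0.02] [ 0.     0.    -0.061]
[ 3.68 -0.48  0.02] [ 0.     0.    -0.061]
[ 3.71 -0.25  0.02] [ 0.     0.    -0.061]
[ 3.71 -0.02  0.02] [ 0.     0.    -0.061]
[3.71 0.21 0.02] [ 0.     0.    -0.061]
```

>>> {"op": "servo_tool", "data": {"commands": "2.75 -2.5 0 0 0 -0.061 8.7;2.9 -2.3 0 0 0 -0.061 8.7;3 -2.15 0 0 0 -0.061 8.7;3.15 -2 0 0 0 -0.061 8.7;3.25 -1.8 0 0 0 -0.061 8.7;3.35 -1.55 0 0 0 -0.061 8.7;3.45 -1.35 0 0 0 -0.061 8.7;3.55 -1.15 0 0 0 -0.061 8.7;3.6 -0.9 0 0 0 -0.061 8.7;3.65 -0.7 0 0 0 -0.061 8.7"}}

```text
time: 1.87
eef_pos: [0.4366, 0.0655, 0.2228]
tool_rot: [[0.177, 0.984, 0.0], [0.984, -0.177, 0.0], [0.0, 0.0, -1.0]]
contact_force: [1.0, -0.4, 0.7]
width: 0.0874
finger_force: 0.0
```

```bash
python3 plan.py .443 .214 .18 94
```

```text
N 5 time 1.9 pos [0.4366 0.0655 0.2228] w 0.0874 d [ 0.0064  0.1485 -0.0428]
[ 2.95 -0.4   0.86] [ 0.   -0.   -0.05]
[ 2.96 -0.25  0.86] [ 0.   -0.   -0.05]
[ 2.97 -0.11  0.86] [ 0.   -0.   -0.05]
[2.97 0.04 0.86] [ 0.   -0.   -0.05]
[2.97 0.19 0.86] [ 0.   -0.   -0.05]
```

>>> {"op": "servo_tool", "data": {"commands": "2.95 -0.4 0.86 0 0 -0.05 8.7;2.95 -0.25 0.86 0 0 -0.05 8.7;3 -0.1 0.86 0 0 -0.05 8.7;3 0 0.86 0 0 -0.05 8.7;3 0.2 0.86 0 0 -0.05 8.7;0 0 0 0 0 0 8.7;0 0 0 0 0 0 8.7"}}

```text
time: 2.45
eef_pos: [0.4429, 0.214, 0.1791]
tool_rot: [[-0.071, 0.997, -0.001], [0.997, 0.071, -0.001], [-0.001, -0.001, -1.0]]
contact_force: [-0.2, -0.0, -0.0]
width: 0.0868
finger_force: 0.0
```

```bash
cat > look.py <<'E'
# look.py name cx cy(world) w : crops of both cams round world point, TCP-axis drawn
import sys; from h import *
n=sys.argv[1]; X=np.array(list(map(float,sys.argv[2:5]))); out=[]
st=robot.sense(); p=st["eef_pos"]; ty=st["tool_rot"][:,1]
for c in ("scene","top"):
    s=cam(c); im=s["image"][:,:,::-1].copy(); u,v=topix(s,X)[0].round().astype(int); u=np.clip(u,50,589);v=np.clip(v,60,419)
    k=4; q=topix(s,[p,p+.05*ty,p-.05*ty,[p[0],p[1],0]])
    big=cv2.resize(im[v-60:v+60,u-50:u+50],None,fx=k,fy=k,interpolation=cv2.INTER_CUBIC)
    Q=((q-[u-50,v-60]+.5)*k).round().astype(int)
    cv2.line(big,tuple(Q[1].tolist()),tuple(Q[2].tolist()),(0,255,0),1); cv2.line(big,tuple(Q[0].tolist()),tuple(Q[3].tolist()),(255,255,0),1); out.append(big)
    print(c,"crop origin",u-50,v-60)
cv2.imwrite(f"pics/{n}.png",np.hstack(out)); print(st["eef_pos"],st["width"])
E
python3 look.py l1 .443 .214 .11
```

```text
scene crop origin 380 193
top crop origin 165 227
[0.44286279 0.21400671 0.17905763] 0.0867747237031564
```

View pics/l1.png

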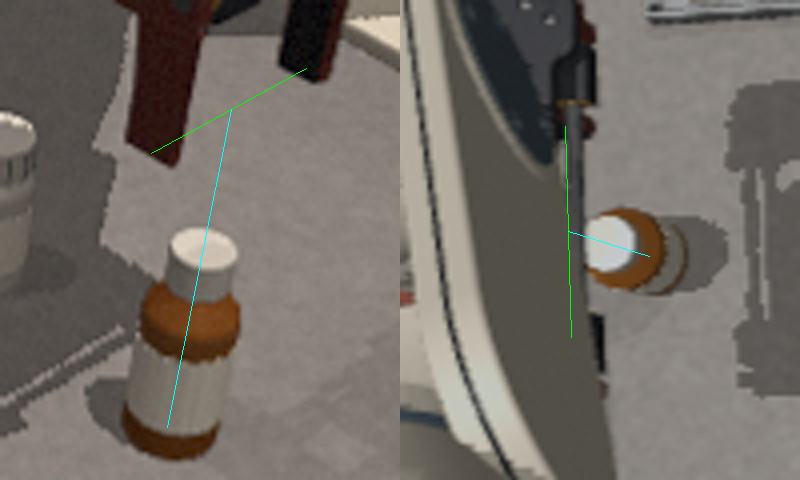

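The line drawn down from the TCP passes through the cap at scene crop (203,245) and the base at (170,428), so the alignment is good. Descending and gripping.

>>> {"op": "servo_tool", "data": {"commands": "0 0 3.5 0 0 0 8.7;0 0 3.5 0 0 0 8.7;0 0 3.5 0 0 0 8.7;0 0 3.3 0 0 0 8.7;0 0 0 0 0 0 8.7;0 0 0 0 0 0 3.5;0 0 0 0 0 0 3.5;0 0 0 0 0 0 3.5;0 0 0 0 0 0 3.5;0 0 0 0 0 0 3.5", "grip_force": 20}}

```text
time: 3.38
eef_pos: [0.4445, 0.2134, 0.0434]
tool_rot: [[-0.069, 0.998, 0.003], [0.998, 0.069, 0.001], [0.001, 0.003, -1.0]]
contact_force: [-0.2, 0.7, 0.1]
width: 0.057
finger_force: 0.0
```

>>> {"op": "servo_tool", "data": {"commands": "0 0 0 0 0 0 3.5;0 0 0 0 0 0 3.5;0 0 0 0 0 0 3.5"}}

```text
time: 3.63
eef_pos: [0.4436, 0.2132, 0.0423]
tool_rot: [[-0.069, 0.998, 0.001], [0.998, 0.069, 0.0], [0.0, 0.001, -1.0]]
contact_force: [-1.6, -0.6, 8.5]
width: 0.0438
finger_force: 20.0
```

```bash
python3 plan.py .443 .214 .20 94
```

```text
N 5 time 3.6 pos [0.4436 0.2132 0.0423] w 0.0438 d [-0.0006  0.0008  0.1577]
[ 0.02 -0.01 -3.15] [ 0. -0. -0.]
```

>>> {"op": "servo_tool", "data": {"commands": "0 0 -1.5 0 0 0 3.5;0 0 -3 0 0 0 3.5;0 0 -3 0 0 0 3.5;0 0 -3 0 0 0 3.5;0 0 -3 0 0 0 3.5;0 0 -2 0 0 0 3.5"}}

```text
time: 4.13
eef_pos: [0.4438, 0.2133, 0.1992]
tool_rot: [[-0.069, 0.998, 0.002], [0.998, 0.069, 0.001], [0.001, 0.002, -1.0]]
contact_force: [2.0, 0.3, -1.9]
width: 0.0434
finger_force: 20.0
```

```bash
python3 plan.py .634 -.007 .20 94
```

```text
N 8 time 4.1 pos [0.4438 0.2133 0.1992] w 0.0434 d [ 0.1902 -0.2203  0.0008]
[-2.91  2.18 -0.01] [ 0. -0. -0.]
```

>>> {"op": "servo_tool", "data": {"commands": "-2.9 2.2 0 0 0 0 3.5;-2.9 2.2 0 0 0 0 3.5;-2.9 2.2 0 0 0 0 3.5;-2.9 2.2 0 0 0 0 3.5;-2.9 2.2 0 0 0 0 3.5;-2.9 2.2 0 0 0 0 3.5;-2.9 2.2 0 0 0 0 3.5;-2.8 2.2 3 0 0 0 3.5;0 0 3 0 0 0 3.5;0 0 0 0 0 0 3.5"}}

```text
time: 4.97
eef_pos: [0.6291, -0.004, 0.134]
tool_rot: [[-0.067, 0.998, -0.01], [0.998, 0.067, 0.0], [0.001, -0.01, -1.0]]
contact_force: [-1.4, 0.4, -3.2]
width: 0.0437
finger_force: 20.0
```

```bash
cat > binlook.py <<'E'
import sys; from h import *
n,off=sys.argv[1],float(sys.argv[2])  # tcp height above object's foot
st=robot.sense(); p=st["eef_pos"]; out=[]
x,y,a=.6586,.0382,.0774; ca,sa=np.cos(a),np.sin(a)
for c,(u,v,w,h) in (("scene",(180,170,200,200)),("top",(215,100,190,190))):
    s=cam(c); k=400/w; big=cv2.resize(s["image"][v:v+h,u:u+w,::-1],(400,400),interpolation=cv2.INTER_CUBIC)
    f=lambda P:((topix(s,P)-[u,v]+.5)*k).round().astype(int)
    t=np.linspace(0,6.28,30); r=.022
    cv2.polylines(big,[f([(p[0]+r*np.cos(b),p[1]+r*np.sin(b),p[2]-off) for b in t])],True,(0,255,0),1)
    cv2.polylines(big,[f([(p[0]+r*np.cos(b),p[1]+r*np.sin(b),.007) for b in t])],True,(255,255,0),1)
    for q in (.132,.044,-.044,-.132):
        cv2.polylines(big,[f([(x+ca*i-sa*(j+q),y+sa*i+ca*(j+q),.007) for i,j in((-.062,-.039),(.062,-.039),(.062,.039),(-.062,.039))])],True,(0,0,255),1)
    out.append(big)
cv2.imwrite(f"pics/{n}.png",np.hstack(out)); print(p,st["width"])
E
python3 binlook.py b1 .042
```

```text
[ 0.62906773 -0.00398466  0.13398491] 0.04365238391945624
```

View pics/b1.png

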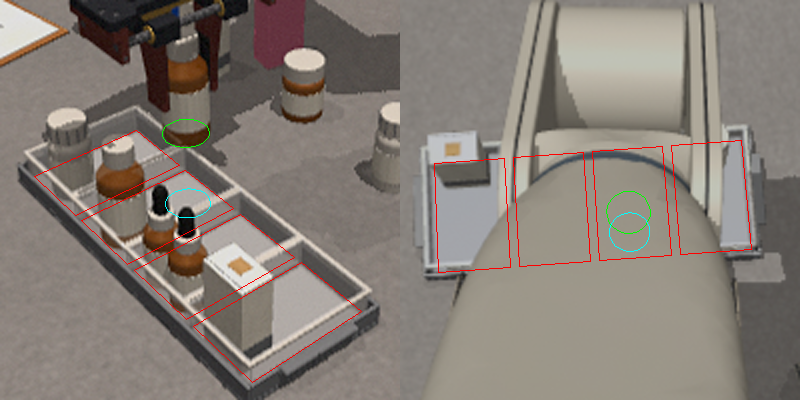

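The green circle matches the held bottle's foot at (187,132). The cyan landing spot at (188,203) is inside the syrup bin, but a little near the front, so I'll shift it back.

>>> {"op": "servo_tool", "data": {"commands": "-0.2 0.5 0 0 0 0 3.5;0 0 0 0 0 0 3.5;0 0 0 0 0 0 3.5"}}

```text
time: 5.32
eef_pos: [0.6386, -0.0035, 0.1418]
tool_rot: [[-0.07, 0.998, 0.003], [0.998, 0.07, -0.0], [-0.0, 0.003, -1.0]]
contact_force: [-0.5, -0.1, -2.4]
width: 0.0435
finger_force: 20.0
```

```bash
python3 plan.py .637 -.0055 .052 94
```

```text
N 3 time 5.3 pos [ 0.6386 -0.0035  0.1418] w 0.0435 d [-0.0016 -0.002  -0.0898]
[-0.06 -0.07  2.99] [0.001 0.    0.   ]
```

>>> {"op": "servo_tool", "data": {"commands": "-0.2 -0.15 3 0 0 0 3.5;0 0 3 0 0 0 3.5;0 0 2 0 0 0 3.5;0 0 0.7 0 0 0 3.5;0 0 0 0 0 0 3.5;0 0 0 0 0 0 3.5;0 0 0 0 0 0 3.5"}}

```text
time: 5.9
eef_pos: [0.6376, -0.0061, 0.0547]
tool_rot: [[-0.069, 0.998, 0.003], [0.998, 0.069, -0.0], [-0.0, 0.003, -1.0]]
contact_force: [-0.1, 0.3, -1.8]
width: 0.0435
finger_force: 20.0
```

>>> {"op": "servo_tool", "data": {"commands": "0 0 0.2 0 0 0 3.5;0 0 0.1 0 0 0 3.5;0 0 0.1 0 0 0 3.5;0 0 0.1 0 0 0 3.5;0 0 0 0 0 0 3.5;0 0 0 0 0 0 3.5"}}

```text
time: 6.4
eef_pos: [0.6366, -0.0063, 0.0493]
tool_rot: [[-0.069, 0.998, 0.001], [0.998, 0.069, -0.0], [-0.0, 0.001, -1.0]]
contact_force: [-4.7, -0.6, 8.7]
width: 0.044
finger_force: 20.0
```

>>> {"op": "servo_tool", "data": {"commands": "0 0 0 0 0 0 4.7;0 0 0 0 0 0 5.2;0 0 0 0 0 0 5.2;0 0 -0.5 0 0 0 5.2;0 0 -2 0 0 0 5.2;0 0 -3 0 0 0 5.2;0 0 -4 0 0 0 5.2;0 0 -4 0 0 0 5.2;0 0 -3 0 0 0 5.2"}}

```text
time: 7.15
eef_pos: [0.6369, -0.0063, 0.2164]
tool_rot: [[-0.069, 0.998, 0.003], [0.998, 0.069, -0.0], [-0.0, 0.003, -1.0]]
contact_force: [1.2, 0.1, -0.8]
width: 0.0522
finger_force: 0.0
```

```bash
python3 plan.py .542 -.352 .20 94
```

```text
N 10 time 7.2 pos [ 0.6369 -0.0063  0.2164] w 0.0522 d [-0.0949 -0.3457 -0.0164]
[-3.38 -1.19  0.16] [ 0.  0. -0.]
```

>>> {"op": "servo_tool", "data": {"commands": "-3.4 -1.2 0 0 0 0 7;-3.4 -1.2 0 0 0 0 7;-3.4 -1.2 0 0 0 0 7;-3.4 -1.2 0 0 0 0 7;-3.4 -1.2 0 0 0 0 7;-3.4 -1.2 0 0 0 0 7;-3.4 -1.2 0 0 0 0 7;-3.4 -1.2 0 0 0 0 7;-3.4 -1.2 1 0 0 0 7;-3.3 -1.1 2 0 0 0 7"}}

```text
time: 7.98
eef_pos: [0.5416, -0.3555, 0.1854]
tool_rot: [[-0.069, 0.998, 0.004], [0.998, 0.069, -0.003], [-0.003, 0.004, -1.0]]
contact_force: [1.6, 0.1, 0.7]
width: 0.0703
finger_force: 0.0
```

>>> {"op": "servo_tool", "data": {"commands": "0 0 1 0 0 0 7;0 0 0 0 0 0 7;0 0 0 0 0 0 7"}}

```text
time: 8.23
eef_pos: [0.5404, -0.3521, 0.1723]
tool_rot: [[-0.068, 0.998, -0.001], [0.998, 0.068, 0.001], [0.001, -0.001, -1.0]]
contact_force: [0.2, -0.3, 0.3]
width: 0.0697
finger_force: 0.0
```

```bash
python3 look.py l2 .542 -.352 .09; python3 plan.py .542 -.352 .03 94
```

```text
scene crop origin 174 93
top crop origin 438 181
[ 0.54038987 -0.35207117  0.17228331] 0.06971161509199707
N 4 time 8.3 pos [ 0.5416 -0.3517  0.1736] w 0.07 d [ 0.0004 -0.0003 -0.1436]
[-0.01  0.01  3.59] [0. 0. 0.]
```

View pics/l2.png

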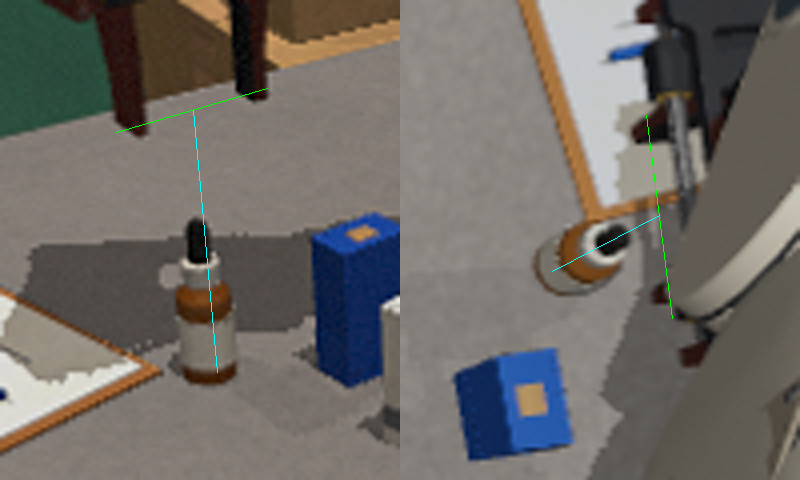

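The drawn line lies about 2 px off the dropper in both views (scene crop (210,330) versus the bottle at (207,345), and top base at (563,270)). I'll shift about 4 mm towards −y.

>>> {"op": "servo_tool", "data": {"commands": "-0.4 0.2 3 0 0 0 7;0 0 3.5 0 0 0 7;0 0 3.5 0 0 0 7;0 0 3 0 0 0 7;0 0 1.4 0 0 0 7;0 0 0 0 0 0 7;0 0 0 0 0 0 7"}}

```text
time: 8.92
eef_pos: [0.5439, -0.356, 0.0296]
tool_rot: [[-0.07, 0.998, 0.0], [0.998, 0.07, -0.0], [-0.0, 0.0, -1.0]]
contact_force: [0.5, 0.4, 0.1]
width: 0.0701
finger_force: 0.0
```

>>> {"op": "servo_tool", "data": {"commands": "0 0 0 0 0 0 2.6;0 0 0 0 0 0 2.6;0 0 0 0 0 0 2.6;0 0 0 0 0 0 2.6;0 0 0 0 0 0 2.6;0 0 0 0 0 0 2.6;0 0 0 0 0 0 2.6;0 0 0 0 0 0 2.6", "grip_force": 15}}

```text
time: 9.58
eef_pos: [0.5433, -0.3568, 0.0293]
tool_rot: [[-0.069, 0.998, 0.0], [0.998, 0.069, -0.0], [-0.0, 0.0, -1.0]]
contact_force: [-1.2, 0.5, 5.4]
width: 0.0334
finger_force: 15.0
```

>>> {"op": "servo_tool", "data": {"commands": "0 0 -1 0 0 0 2.6;0 0 -3 0 0 0 2.6;0 0 -4 0 0 0 2.6;0 0 -4 0 0 0 2.6;0 0 -3 0 0 0 2.6;0 0 -2 0 0 0 2.6"}}

```text
time: 10.08
eef_pos: [0.5441, -0.3572, 0.2031]
tool_rot: [[-0.069, 0.998, 0.004], [0.998, 0.069, -0.002], [-0.003, 0.003, -1.0]]
contact_force: [-0.1, -1.0, -0.8]
width: 0.0333
finger_force: 15.0
```

```bash
python3 plan.py .628 .082 .20 94
```

```text
N 12 time 10.1 pos [ 0.5441 -0.3572  0.2031] w 0.0333 d [ 0.0839  0.4392 -0.0031]
[3.6  0.95 0.02] [ 0.  0. -0.]
```

>>> {"op": "servo_tool", "data": {"commands": "3.6 0.95 0 0 0 0 2.6;3.6 0.95 0 0 0 0 2.6;3.6 0.95 0 0 0 0 2.6;3.6 0.95 0 0 0 0 2.6;3.6 0.95 0 0 0 0 2.6;3.6 0.95 0 0 0 0 2.6;3.6 0.95 0 0 0 0 2.6;3.6 0.95 0 0 0 0 2.6;3.6 0.95 0 0 0 0 2.6;3.6 0.95 0 0 0 0 2.6"}}

```text
time: 10.92
eef_pos: [0.6128, 0.011, 0.1992]
tool_rot: [[-0.069, 0.998, -0.0], [0.998, 0.069, 0.0], [0.0, -0.0, -1.0]]
contact_force: [0.6, -0.5, -0.1]
width: 0.0334
finger_force: 15.0
```

>>> {"op": "servo_tool", "data": {"commands": "3.6 0.95 0 0 0 0 2.6;3.6 0.95 0 0 0 0 2.6;0 0 3 0 0 0 2.6;0 0 3 0 0 0 2.6;0 0 0 0 0 0 2.6;0 0 0 0 0 0 2.6"}}

```text
time: 11.42
eef_pos: [0.6255, 0.0823, 0.1377]
tool_rot: [[-0.069, 0.998, -0.004], [0.998, 0.069, -0.0], [-0.0, -0.004, -1.0]]
contact_force: [0.8, -0.2, 0.7]
width: 0.0333
finger_force: 15.0
```

```bash
python3 binlook.py b2 .0293;  python3 plan.py .628 .082 .043 94
```

```text
[0.6255463  0.08226367 0.1377446 ] 0.03329701329484188
N 3 time 11.5 pos [0.6278 0.082  0.1403] w 0.0334 d [ 0.0002  0.     -0.0973]
[0.   0.   3.24] [ 0. -0. -0.]
```

View pics/b2.png

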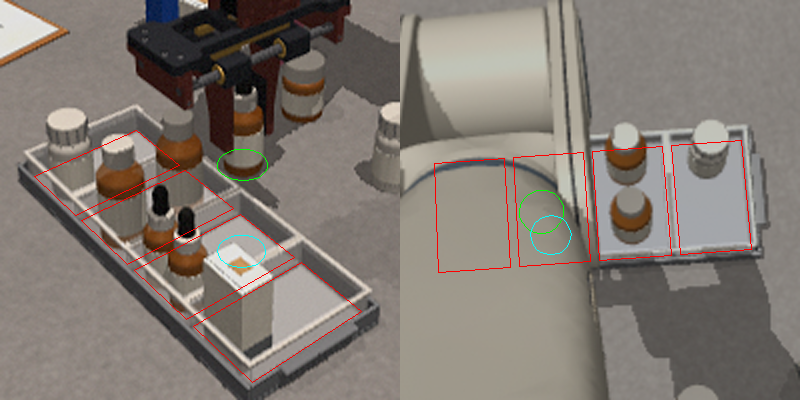

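Syrup is standing in its bin and the dropper foot matches its circle at (243,165). I'll shift 5 mm towards the back so the fingers clear the front wall, then lower.

>>> {"op": "servo_tool", "data": {"commands": "0 0.5 3 0 0 0 2.6;0 0 3 0 0 0 2.6;0 0 2.5 0 0 0 2.6;0 0 0.8 0 0 0 2.6;0 0 0 0 0 0 2.6;0 0 0 0 0 0 2.6;0 0 0 0 0 0 2.6"}}

```text
time: 12.1
eef_pos: [0.6338, 0.0826, 0.0482]
tool_rot: [[-0.069, 0.998, 0.004], [0.998, 0.069, 0.0], [0.0, 0.004, -1.0]]
contact_force: [0.2, 0.4, -0.4]
width: 0.0333
finger_force: 15.0
```

>>> {"op": "servo_tool", "data": {"commands": "0 0 0.5 0 0 0 2.6;0 0 0.4 0 0 0 2.6;0 0 0.1 0 0 0 2.6;0 0 0 0 0 0 2.6;0 0 0 0 0 0 2.6"}}

```text
time: 12.52
eef_pos: [0.6323, 0.0827, 0.0363]
tool_rot: [[-0.069, 0.998, 0.001], [0.998, 0.069, 0.0], [0.0, 0.001, -1.0]]
contact_force: [-1.0, -0.6, 4.7]
width: 0.0337
finger_force: 15.0
```

>>> {"op": "servo_tool", "data": {"commands": "0 0 0 0 0 0 3.7;0 0 0 0 0 0 4.1;0 0 0 0 0 0 4.1;0 0 -0.5 0 0 0 4.1;0 0 -2 0 0 0 4.1;0 0 -3 0 0 0 4.1;0 0 -4 0 0 0 4.1;0 0 -4 0 0 0 4.1;0 0 -4 0 0 0 4.1"}}

```text
time: 13.27
eef_pos: [0.6315, 0.0826, 0.2126]
tool_rot: [[-0.069, 0.998, -0.001], [0.998, 0.069, -0.0], [-0.0, -0.001, -1.0]]
contact_force: [2.2, -0.2, 0.4]
width: 0.0413
finger_force: 0.0
```

```bash
python3 plan.py .474 -.208 .20 107
```

```text
N 9 time 13.3 pos [0.6315 0.0826 0.2126] w 0.0413 d [-0.1575 -0.2906 -0.0126]
[-3.1  -1.97  0.14] [-0.    -0.    -0.025]
[-3.05 -2.05  0.14] [-0.    -0.    -0.025]
[-3.   -2.12  0.14] [-0.    -0.    -0.025]
[-2.94 -2.2   0.14] [-0.    -0.    -0.025]
[-2.89 -2.27  0.14] [-0.    -0.    -0.025]
[-2.83 -2.34  0.14] [-0.    -0.    -0.025]
[-2.77 -2.41  0.14] [-0.    -0.    -0.025]
[-2.71 -2.48  0.14] [-0.    -0.    -0.025]
[-2.64 -2.55  0.14] [-0.    -0.    -0.025]
```

>>> {"op": "servo_tool", "data": {"commands": "-3.1 -1.95 0 0 0 -0.025 5.5;-3.05 -2.05 0 0 0 -0.025 5.5;-3 -2.1 0 0 0 -0.025 5.5;-2.95 -2.2 0 0 0 -0.025 5.5;-2.9 -2.25 0 0 0 -0.025 5.5;-2.85 -2.35 0 0 0 -0.025 5.5;-2.75 -2.4 0 0 0 -0.025 5.5;-2.7 -2.5 1 0 0 -0.025 5.5;-2.65 -2.55 2 0 0 -0.025 5.5;0 0 0 0 0 0 5.5"}}

```text
time: 14.1
eef_pos: [0.4706, -0.2113, 0.1787]
tool_rot: [[-0.287, 0.958, -0.004], [0.958, 0.287, 0.001], [0.002, -0.004, -1.0]]
contact_force: [-0.1, 0.6, -0.1]
width: 0.0549
finger_force: 0.0
```

>>> {"op": "servo_tool", "data": {"commands": "0 0 1.5 0 0 0 5.5;0 0 0 0 0 0 5.5;0 0 0 0 0 0 5.5"}}

```text
time: 14.35
eef_pos: [0.4745, -0.2075, 0.1658]
tool_rot: [[-0.29, 0.957, -0.001], [0.957, 0.29, 0.001], [0.001, -0.001, -1.0]]
contact_force: [-0.0, 0.4, -0.1]
width: 0.0547
finger_force: 0.0
```

```bash
python3 look.py l3 .474 -.208 .07; python3 plan.py .474 -.208 .046 107
```

```text
scene crop origin 232 117
top crop origin 369 214
[ 0.47450013 -0.20754003  0.16579224] 0.05473436063174138
N 4 time 14.4 pos [ 0.4754 -0.2075  0.1666] w 0.0548 d [-0.0014 -0.0005 -0.1206]
[-0.   -0.04  3.01] [ 0.  0. -0.]
```

View pics/l3.png

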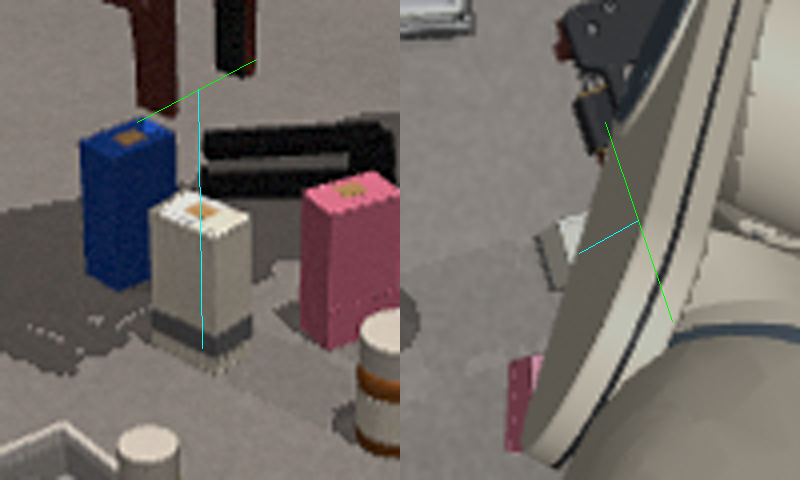

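The line passes through the white carton's top centre (200,208) and base (202,348) in the scene crop, clear of blue and pink. Descending.

>>> {"op": "servo_tool", "data": {"commands": "0 0 3 0 0 0 5.5;0 0 3 0 0 0 5.5;0 0 3 0 0 0 5.5;0 0 2.5 0 0 0 5.5;0 0 0.5 0 0 0 5.5;0 0 0 0 0 0 5.5;0 0 0 0 0 0 5.5"}}

```text
time: 15.03
eef_pos: [0.4757, -0.2079, 0.0469]
tool_rot: [[-0.29, 0.957, 0.001], [0.957, 0.29, -0.0], [-0.001, 0.001, -1.0]]
contact_force: [0.1, -0.3, 0.2]
width: 0.0553
finger_force: 0.0
```

>>> {"op": "servo_tool", "data": {"commands": "0 0 0 0 0 0 2.4;0 0 0 0 0 0 2.4;0 0 0 0 0 0 2.4;0 0 0 0 0 0 2.4;0 0 0 0 0 0 2.4;0 0 0 0 0 0 2.4;0 0 0 0 0 0 2.4", "grip_force": 12}}

```text
time: 15.62
eef_pos: [0.4754, -0.2082, 0.0469]
tool_rot: [[-0.29, 0.957, 0.001], [0.957, 0.29, -0.001], [-0.001, 0.001, -1.0]]
contact_force: [-1.0, 1.8, 7.8]
width: 0.0322
finger_force: 11.9
```

>>> {"op": "servo_tool", "data": {"commands": "0 0 -1 0 0 0 2.4;0 0 -3 0 0 0 2.4;0 0 -4 0 0 0 2.4;0 0 -4 0 0 0 2.4;0 0 -3 0 0 0 2.4;0 0 -2 0 0 0 2.4"}}

```text
time: 16.12
eef_pos: [0.4757, -0.2083, 0.2202]
tool_rot: [[-0.29, 0.957, 0.004], [0.957, 0.29, -0.002], [-0.003, 0.003, -1.0]]
contact_force: [1.1, -0.1, -0.2]
width: 0.0326
finger_force: 11.9
```

```bash
python3 plan.py .6245 .170 .21 94.2
```

```text
N 11 time 16.1 pos [ 0.4757 -0.2083  0.2202] w 0.0326 d [ 0.1488  0.3783 -0.0102]
[2.9  2.29 0.09] [0.   0.   0.02]
[2.95 2.23 0.09] [0.   0.   0.02]
[2.99 2.17 0.09] [0.   0.   0.02]
[3.03 2.11 0.09] [0.   0.   0.02]
[3.07 2.05 0.09] [0.   0.   0.02]
[3.11 1.99 0.09] [0.   0.   0.02]
[3.15 1.93 0.09] [0.   0.   0.02]
[3.19 1.86 0.09] [0.   0.   0.02]
[3.23 1.8  0.09] [0.   0.   0.02]
[3.26 1.73 0.09] [0.   0.   0.02]
[3.3  1.67 0.09] [0.   0.   0.02]
```

>>> {"op": "servo_tool", "data": {"commands": "2.9 2.3 0 0 0 0.02 2.4;2.95 2.25 0 0 0 0.02 2.4;3 2.15 0 0 0 0.02 2.4;3.05 2.1 0 0 0 0.02 2.4;3.05 2.05 0 0 0 0.02 2.4;3.1 2 0 0 0 0.02 2.4;3.15 1.95 0 0 0 0.02 2.4;3.2 1.85 0 0 0 0.02 2.4;3.25 1.8 0 0 0 0.02 2.4;3.25 1.75 0 0 0 0.02 2.4"}}

```text
time: 16.95
eef_pos: [0.6103, 0.138, 0.2167]
tool_rot: [[-0.093, 0.996, 0.0], [0.996, 0.093, -0.0], [-0.0, 0.0, -1.0]]
contact_force: [0.8, 0.2, -0.3]
width: 0.0321
finger_force: 11.9
```

>>> {"op": "servo_tool", "data": {"commands": "3.3 1.65 0 0 0 0.02 2.4;0 0 2 0 0 0 2.4;0 0 3 0 0 0 2.4;0 0 2 0 0 0 2.4;0 0 0 0 0 0 2.4;0 0 0 0 0 0 2.4"}}

```text
time: 17.45
eef_pos: [0.6227, 0.1704, 0.1456]
tool_rot: [[-0.074, 0.997, -0.002], [0.997, 0.074, -0.001], [-0.0, -0.002, -1.0]]
contact_force: [0.8, 0.3, 0.7]
width: 0.0321
finger_force: 11.9
```

```bash
python3 binlook.py b3 .0469;  python3 plan.py .6245 .170 .056 94.2
```

```text
[0.62273115 0.17038874 0.14559004] 0.03205484476320343
N 3 time 17.6 pos [0.6245 0.1706 0.1477] w 0.0321 d [ 0.     -0.0006 -0.0917]
[-0.02 -0.01  3.06] [ 0.001 -0.     0.   ]
```

View pics/b3.png

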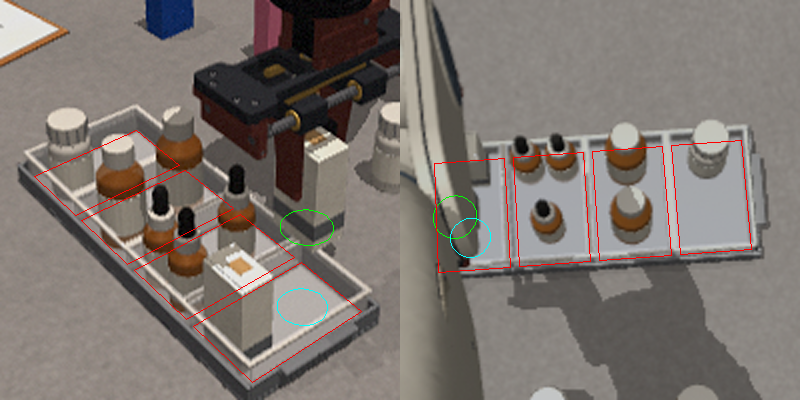

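Syrup and dropper both stand in their bins. The carton's landing spot at (302,306) is central in the free front half, so I'm lowering it.

>>> {"op": "servo_tool", "data": {"commands": "0 0.1 3 0 0 0 2.4;0 0 3 0 0 0 2.4;0 0 2 0 0 0 2.4;0 0 0.8 0 0 0 2.4;0 0 0 0 0 0 2.4;0 0 0 0 0 0 2.4;0 0 0 0 0 0 2.4"}}

```text
time: 18.13
eef_pos: [0.6261, 0.171, 0.0601]
tool_rot: [[-0.074, 0.997, 0.003], [0.997, 0.074, 0.001], [0.001, 0.003, -1.0]]
contact_force: [0.4, -1.0, -0.1]
width: 0.0322
finger_force: 11.9
```

>>> {"op": "servo_tool", "data": {"commands": "0 0 0.2 0 0 0 2.4;0 0 0.2 0 0 0 2.4;0 0 0 0 0 0 2.4;0 0 0 0 0 0 2.4"}}

```text
time: 18.47
eef_pos: [0.6247, 0.1707, 0.0543]
tool_rot: [[-0.074, 0.997, 0.0], [0.997, 0.074, 0.0], [0.0, 0.0, -1.0]]
contact_force: [-0.3, 0.7, 0.4]
width: 0.0322
finger_force: 11.9
```

>>> {"op": "servo_tool", "data": {"commands": "0 0 0.1 0 0 0 2.4;0 0 0 0 0 0 2.4;0 0 0 0 0 0 2.4"}}

```text
time: 18.72
eef_pos: [0.6248, 0.1708, 0.0539]
tool_rot: [[-0.074, 0.997, 0.001], [0.997, 0.074, 0.0], [0.0, 0.001, -1.0]]
contact_force: [-1.0, -0.3, 6.8]
width: 0.0325
finger_force: 11.9
```

Contact is felt, so I'm releasing.

>>> {"op": "servo_tool", "data": {"commands": "0 0 0 0 0 0 3.5;0 0 0 0 0 0 4;0 0 0 0 0 0 4;0 0 -0.5 0 0 0 4;0 0 -2 0 0 0 4;0 0 -3 0 0 0 4;0 0 -4 0 0 0 4;0 0 -4 0 0 0 4;0 0 -2 0 0 0 4"}}

```text
time: 19.47
eef_pos: [0.6264, 0.1712, 0.2132]
tool_rot: [[-0.074, 0.997, 0.006], [0.997, 0.074, 0.002], [0.001, 0.006, -1.0]]
contact_force: [1.6, -0.0, -0.3]
width: 0.04
finger_force: 0.0
```

```bash
python3 plan.py .436 .077 .20 94
```

```text
N 6 time 19.5 pos [0.6264 0.1712 0.2132] w 0.04 d [-0.1904 -0.0942 -0.0132]
[-1.33 -3.28  0.2 ] [ 0.001 -0.     0.001]
```

>>> {"op": "servo_tool", "data": {"commands": "-1.35 -3.3 0 0 0 0 7.5;-1.35 -3.3 0 0 0 0 7.5;-1.35 -3.3 0 0 0 0 7.5;-1.35 -3.3 0 0 0 0 7.5;-1.3 -3.2 1 0 0 0 7.5;-1.3 -3.2 3 0 0 0 7.5;0 0 1.5 0 0 0 7.5;0 0 0 0 0 0 7.5;0 0 0 0 0 0 7.5"}}

```text
time: 20.22
eef_pos: [0.4382, 0.0778, 0.1559]
tool_rot: [[-0.074, 0.997, -0.0], [0.997, 0.074, 0.0], [0.0, -0.0, -1.0]]
contact_force: [0.4, -0.5, -0.1]
width: 0.0747
finger_force: 0.0
```

```bash
python3 look.py l4 .436 .077 .07; python3 plan.py .436 .077 .031 94
```

```text
scene crop origin 328 172
top crop origin 234 232
[0.43816776 0.07776596 0.15590885] 0.07474946771869706
N 4 time 20.3 pos [0.4397 0.0782 0.1568] w 0.0749 d [-0.0037 -0.0012 -0.1258]
[-0.02 -0.1   3.14] [ 0.001 -0.     0.001]
```

View pics/l4.png

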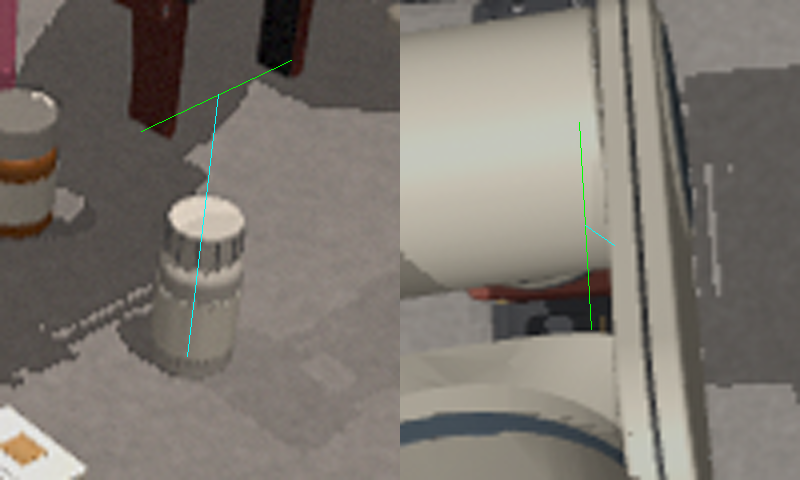

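The line passes through the cap centre (206,218) and nearly through the base (190,358). Descending onto the tablets.

>>> {"op": "servo_tool", "data": {"commands": "0 -0.2 3 0 0 0 7.5;0 0 3 0 0 0 7.5;0 0 3 0 0 0 7.5;0 0 2.6 0 0 0 7.5;0 0 0.9 0 0 0 7.5;0 0 0 0 0 0 7.5;0 0 0 0 0 0 7.5"}}

```text
time: 20.9
eef_pos: [0.4369, 0.0779, 0.0312]
tool_rot: [[-0.074, 0.997, 0.001], [0.997, 0.074, 0.0], [0.0, 0.001, -1.0]]
contact_force: [-0.1, 0.1, 0.9]
width: 0.0752
finger_force: 0.0
```

>>> {"op": "servo_tool", "data": {"commands": "0 0 0 0 0 0 3.4;0 0 0 0 0 0 3.4;0 0 0 0 0 0 3.4;0 0 0 0 0 0 3.4;0 0 0 0 0 0 3.4;0 0 0 0 0 0 3.4;0 0 0 0 0 0 3.4;0 0 0 0 0 0 3.4", "grip_force": 15}}

```text
time: 21.57
eef_pos: [0.4359, 0.0776, 0.031]
tool_rot: [[-0.074, 0.997, 0.0], [0.997, 0.074, 0.0], [0.0, 0.0, -1.0]]
contact_force: [-1.2, -0.0, 6.9]
width: 0.0418
finger_force: 15.0
```

>>> {"op": "servo_tool", "data": {"commands": "0 0 -1 0 0 0 3.4;0 0 -3 0 0 0 3.4;0 0 -4 0 0 0 3.4;0 0 -4 0 0 0 3.4;0 0 -4 0 0 0 3.4;0 0 -2 0 0 0 3.4"}}

```text
time: 22.07
eef_pos: [0.4371, 0.0778, 0.2154]
tool_rot: [[-0.074, 0.997, 0.006], [0.997, 0.074, 0.001], [0.0, 0.006, -1.0]]
contact_force: [1.1, 0.3, -0.7]
width: 0.0414
finger_force: 15.0
```

```bash
python3 plan.py .647 -.0945 .21 94.2
```

```text
N 8 time 22.1 pos [0.4371 0.0778 0.2154] w 0.0414 d [ 0.2099 -0.1723 -0.0054]
[-2.34  2.46  0.08] [ 0.001 -0.     0.   ]
```

>>> {"op": "servo_tool", "data": {"commands": "-2.35 2.45 0 0 0 0 3.4;-2.35 2.45 0 0 0 0 3.4;-2.35 2.45 0 0 0 0 3.4;-2.35 2.45 0 0 0 0 3.4;-2.35 2.45 0 0 0 0 3.4;-2.35 2.45 0 0 0 0 3.4;-2.35 2.45 0 0 0 0 3.4;-2.35 2.45 2 0 0 0 3.4;0 0 3 0 0 0 3.4;0 0 3 0 0 0 3.4"}}

```text
time: 22.9
eef_pos: [0.6469, -0.097, 0.1307]
tool_rot: [[-0.072, 0.997, 0.003], [0.997, 0.072, -0.001], [-0.001, 0.003, -1.0]]
contact_force: [-0.2, 0.4, -1.7]
width: 0.0415
finger_force: 15.0
```

>>> {"op": "servo_tool", "data": {"commands": "0 0 0 0 0 0 3.4;0 0 0 0 0 0 3.4;0 0 0 0 0 0 3.4"}}

```text
time: 23.15
eef_pos: [0.6457, -0.0952, 0.1322]
tool_rot: [[-0.074, 0.997, 0.001], [0.997, 0.074, -0.0], [-0.0, 0.001, -1.0]]
contact_force: [-0.1, -0.3, -1.0]
width: 0.0414
finger_force: 15.0
```

```bash
python3 binlook.py b4 .031;  python3 plan.py .647 -.0945 .045 94.2
```

```text
[ 0.64565366 -0.0952421   0.13217208] 0.041361673758797686
N 3 time 23.2 pos [ 0.6464 -0.0953  0.1331] w 0.0416 d [ 0.0006  0.0008 -0.0881]
[0.03 0.01 2.94] [0.001 0.    0.   ]
```

View pics/b4.png

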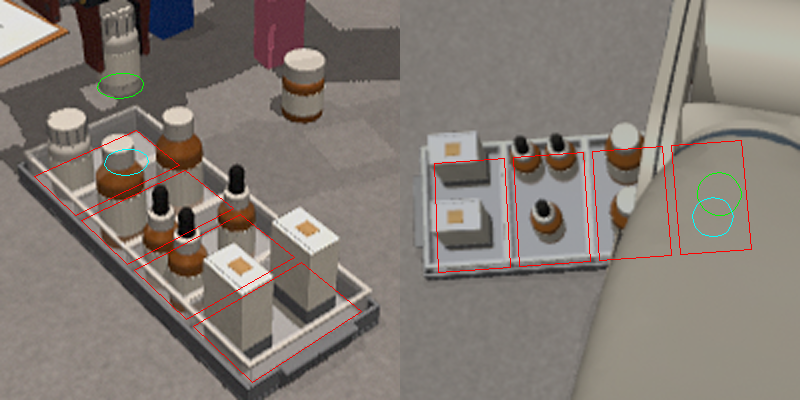

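The carton stands in its bin. The tablets' foot matches its circle at (120,85), and the landing spot at (127,160) is inside the tablets bin. Lowering.

>>> {"op": "servo_tool", "data": {"commands": "0 0 3 0 0 0 3.4;0 0 3 0 0 0 3.4;0 0 2 0 0 0 3.4;0 0 0.7 0 0 0 3.4;0 0 0 0 0 0 3.4;0 0 0 0 0 0 3.4;0 0 0 0 0 0 3.4"}}

```text
time: 23.83
eef_pos: [0.6467, -0.0956, 0.0458]
tool_rot: [[-0.074, 0.997, 0.003], [0.997, 0.074, -0.001], [-0.001, 0.003, -1.0]]
contact_force: [0.8, 0.2, -0.9]
width: 0.0414
finger_force: 15.0
```

>>> {"op": "servo_tool", "data": {"commands": "0 0 0.3 0 0 0 3.4;0 0 0.2 0 0 0 3.4;0 0 0.1 0 0 0 3.4;0 0 0 0 0 0 3.4;0 0 0 0 0 0 3.4"}}

```text
time: 24.25
eef_pos: [0.6455, -0.0955, 0.0381]
tool_rot: [[-0.074, 0.997, 0.001], [0.997, 0.074, -0.0], [-0.0, 0.001, -1.0]]
contact_force: [-0.7, -0.4, 3.0]
width: 0.0414
finger_force: 15.0
```

Touching, so I'm releasing gently and rising.

>>> {"op": "servo_tool", "data": {"commands": "0 0 0 0 0 0 4.3;0 0 0 0 0 0 4.6;0 0 0 0 0 0 4.6;0 0 -0.5 0 0 0 4.6;0 0 -2 0 0 0 4.6;0 0 -3 0 0 0 4.6;0 0 -4 0 0 0 4.6;0 0 -4 0 0 0 4.6;0 0 -4 0 0 0 4.6;0 0 -2 0 0 0 4.6"}}

```text
time: 25.08
eef_pos: [0.6471, -0.0957, 0.2385]
tool_rot: [[-0.074, 0.997, 0.007], [0.997, 0.074, -0.001], [-0.002, 0.007, -1.0]]
contact_force: [0.9, -0.7, 0.5]
width: 0.0456
finger_force: 0.0
```

>>> {"op": "servo_tool", "data": {"commands": "-3.5 -2 0 0 0 0 5;-3.5 -3 0 0 0 0 5;-3.5 -3 0 0 0 0 5;-3.5 -3 0 0 0 0 5;-3.5 -3 0 0 0 0 5;-3.5 -2 0 0 0 0 5;0 0 0 0 0 0 5;0 0 0 0 0 0 5"}}

```text
time: 25.75
eef_pos: [0.5106, -0.3041, 0.233]
tool_rot: [[-0.07, 0.998, 0.0], [0.998, 0.07, -0.0], [-0.0, 0.0, -1.0]]
contact_force: [-0.2, -0.0, 0.7]
width: 0.0501
finger_force: 0.0
```

Run:
```python
from h import *
a=cam("scene")["image"];b=cam("top")["image"]
im=np.hstack([cv2.resize(a[130:400,160:480],(474,400)),cv2.resize(b[140:330,165:320],(326,400))])
cv2.imwrite("pics/end.png",im[:,:,::-1])
```

```text
(no output)
```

View pics/end.png

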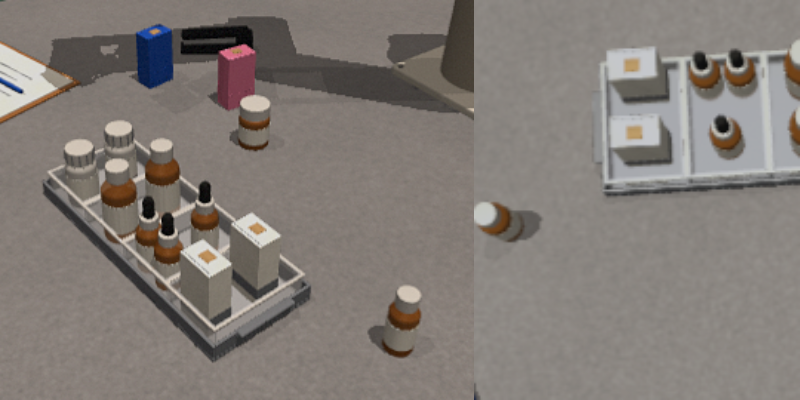

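All four strays stand upright in their bins: tablets (119,140), syrup (162,175), dropper (205,210) and carton (255,250). The jar, the small bottle and the coloured cartons haven't moved.

```bash
python3 -c "
from rig import robot; print(robot.close_job())"
```

```text
the job is handed in; nothing more can be done
None
```

The syrup, dropper, carton and tablets each stand upright in the free front half of their own bin, the jar, small bottle and coloured cartons were left untouched, and the job is handed in at about 26 s; no verdict was returned.

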